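Set a handpiece spring to its force on the spring tester

TASK

Set this spring to 15 N at its marked height: when the load button is pressed straight down until the platen's top is level with the mark, the dial needle must stand between the two long ticks, and you hold it so for about a second. If the needle reads short at the mark, let the platen up, push the wedge further in by its fin (back out if it reads over) and press again; never squash the spring clearly below the mark. At the end the platen is let up, the wedge stays pushed in, and the things lying around have been left alone.

Things in the scene. Friction and masses are not known exactly. Their poses are not given: they have to be found in the camera images.
- tester: spring tester fixed to the bench: grey base 150 (x) x 430 (y) x 22 mm, origin under its centre, z up. The spring stands over the origin, with the platen and a dial on top; the dial (100 mm across, up to 155 mm high) is centred at y -125 mm. The wedge comes in from the +y side on a bed (70 mm wide, y -35 to 217, top 38 mm high). Scale post 12 mm square at x 30, y -47, 147 mm high, with a black tongue: the mark
- platen_top (a point): centre of the top face of the platen, a steel disc of 56 mm diameter on top of the coil spring (31 mm across, 60 mm long). Platen, dial and button move together, only vertically. Let go, it stands 120 mm above the bench with the wedge right out, and 0.2 mm higher for every mm that the wedge is in
- button_top (a point): centre of the flat top of the round steel load button (32 mm diameter) above the middle of the platen: press here, straight down. Unloaded its top is 18 mm above the platen's top; it sinks towards the platen by 0.25 mm per N pressed (7 mm at most), and this drives the dial
- mark (a point): the marked height: a point on the spring's axis level with the top of the black tongue on the scale post, 114 mm above the bench. The spring is at its marked height when the platen's top (not the button) is level with this point
- platen (a joint): compression of the spring in m, 0 when let go, up to 0.030. The spring's rate is 0.8 N/mm on top of a preload that differs from spring to spring and cannot be seen (about 1 to 8 N)
- needle (a joint): angle of the dial needle in rad, clockwise seen from above, 0 at no load: 0.1 rad per N pressed on the button. A tick for every N from 0 to 25, each fifth one bolder; two long ticks stand at 14 N and 16 N (1.4 and 1.6 rad)
- wedge (a joint): how far the wedge is pushed in, m, 0 (right out) to 0.075; it slides stiffly (about 7 N) along the tester's -y direction and stays where it is left. Each mm further in adds about 0.16 N at the marked height. It starts nearly right out, which is always too weak
- fin_top (a point): middle of the top edge of the wedge's upright steel fin, 40 mm wide (tester x), 12 mm thick (tester y), top 100 mm above the bench, free for 40 mm below its top on its -y side and 50 mm on its +y side; at tester y = 180 mm with the wedge right out
- mandrel: bystander: upright tapered steel ring stick, 44 mm foot, 120 mm tall, origin at the centre of its foot
- pot: bystander: small brass bowl 64 mm across, 40 mm tall, origin under its centre
- bench_block: bystander: square steel bench block 65 x 65 x 20 mm, origin under its centre

How it is judged (in metres and radians):
On the way:
1. the platen is held level with the mark (within 1.5 mm) while the needle stands between the long ticks, for half a second (z of platen_top in the frame of mark between -0.0015 and 0.0015 m and value of joint needle between 1.4 and 1.6 rad), for 0.5 s.
At the end, for the whole second after the job is handed in: platen let up (compression under 1.5 mm), needle back at zero (under 1 N), wedge left more than 4 mm in, ring stick, bowl and bench block within 20 mm of where they stood (value of joint platen below 0.0015 m and value of joint needle below 0.1 rad and value of joint wedge above 0.004 m and distance of each of mandrel, pot, bench_block from where it was at the start of the episode below 0.02 m); the robot touches nothing.
It fails at once if spring squashed more than 5 mm below the mark (z of platen_top in the frame of mark below -0.005 m).
It fails at once if ring stick, bowl or bench block pushed away or tipped over (distance of any of mandrel, pot, bench_block from where it was at the start of the episode above 0.03 m or angle between mandrel's own z axis and vertical above 0.5 rad).
It also fails if it takes over 70 s, if anything falls off the work surface, if the arm or the gripper's body presses on something with over 40 N, if the wrist force passes 120 N, or if a joint passes its speed limit or range.

ROBOT

A 7-joint arm with a two-finger parallel gripper is mounted at the origin on the work surface. World frame = base frame: x ahead of the robot, y to its left, z up, the work surface at z = 0. Lengths are in m, angles in degrees, forces in N, time in s.
With the tool pointing down it reaches from about 0.4 to 0.85 m from the base axis. Payload 4.5 kg.
Tool frame: the origin (TCP) lies midway between the tips of the shut fingers; the grasp point (between the pads) lies 19 mm behind it; z points along the fingers, y is the line along which they close (so a half turn about z gives the same grasp; the last joint's range is limited). The gripper opens to 88 mm and grips with 3 to 60 N. Pads are 18 mm wide; open, the fingers measure 123 mm over their backs; the gripper's body (75 mm by 187 mm) begins 45 mm behind the grasp point.
Start: joints at [-74.209, 39.483, -11.15, 89.685, 9.013, 51.709, -12.324], TCP at [0.15, 0.607, 0.239] pointing down, gripper open.
Joint ranges: [-172.22, 172.22], [-26.19, 119.32], [-84.43, 86.54], [7.71, 146.69], [-57.33, 237.33], [2.42, 119.75], [-152.13, 152.13]. Speed limits (degrees/s): [147.25, 147.25, 180, 180, 180, 180, 180].

INTERFACE

Orientations are given as [roll, pitch, yaw] about the fixed x, y, z axes, in that order (R = Rz(yaw) Ry(pitch) Rx(roll)).
In Python, from station import arm, optics gives the robot as it stands.
- The arm moves only by the tool move_arm, never from a script. Its argument "steps" is text: rows parted by semicolons, each of 7 numbers parted by spaces: the turn, a rotation vector about the tool's x, y, z in rad, then the shift along the tool's x, y, z in m, then the closure, from 0 (fully open) to 1 (shut). A call has 1 to 5 rows; each row is the pose to reach, as a shift and turn from the pose commanded when the call began, along the tool's axes at that moment; what a row does not reach only later rows make up. A row lasts 1/12 s, in which the tool goes at most 41.7 mm and 7.16 degrees, less where a joint would pass 70% of its speed; a pose out of reach is approached as far as the arm can. A call with a gripper value outside its range is refused whole. The fingers move at their own pace and stop on an object; "squeeze" is the grip in N (left out, the last holds). Time passes only in rows, so rows that repeat a pose let the fingers close. It gives the time, the measured TCP pose, the force, the opening and the grip force at its end, in the units of the state.
- arm.read_state(): the state, without advancing time (a new reading comes with each control period).
- optics.camera(name): name is "scene" or "top" or "wrist"; returns (picture, depth): 480x640x3 uint8, blue, green, red; 480x640 float32, m along the optical axis (not along the pixel's ray), 0 where there is no reading.
- optics.camera_info(name): a dict with "vfov" (degrees; the focal length in pixels is half the picture's height over the tangent of half this angle, whatever the lens; pixels are square), "cx", "cy" (the principal point, pixels), "eye" and "orientation" of the camera in the world. Camera axes: x right, y up, looking along -z (the intrinsics and any distortion apply to the point x, -y, -z); pixel columns grow to the right and rows downward; lengths in m; the calibration is good to about 2 mm. The wrist camera is an equidistant fisheye: a pixel r from the principal point sees the ray r / f radians off the axis. A picture is of the moment at which its call begins: read the wrist's pose just before it. camera_info takes no time and is no camera call; for the wrist camera it gives the pose at the moment of the call.
- arm.job_done(): hands the job in; it is judged then, once.
Trained networks look in the newest picture that a camera, given by its name, has taken for a name from the list of things; names that differ only in an ending like _2 or _b are one class to them, and where a whole thing is asked for, a point or a joint stands for the part that bears it (a point fixed in the world has none). Each returns a list of dicts, best first, with "confidence" (0 to 1); they miss things now and then, are a little off and sometimes report something else, mostly with a low value. They report only what shows in the picture. A call takes as long as a camera call.
- optics.look_for(camera, label): "at" ([x, y, z] in m, in world coordinates, good to about 4 mm: the middle of the surface that is visible of it).
- optics.pinpoint(camera, label): "at" ([x, y, z] in m, in world coordinates, good to about 4 mm: a listed point, or the origin of a listed thing).
The state is a dict: "time_s": time; "qpos": joint angles; "qd": joint speeds; "tau": joint torques, N m; "eef_pos": TCP position; "orientation": TCP orientation; "ft_force": force on the tool from outside, world axes, zero at the start; "ft_torque": the same for the moment, N m; "opening": opening from 0.0 (shut) to 1.0 (fully open); "grip_force": force on a finger pad.
Only numpy, scipy, OpenCV 4.12 (cv2) and the standard library are available. Lean on these libraries where they do the work, as an engineer would, in place of code of your own. Each camera call takes 0.05 s, during which the arm holds its last target. There are 200 camera calls.

## Working session

There is one attempt and no reset: what is moved stays moved. The work goes in short steps, Python scripts to look and compute and a tool call to move; the robot and the scene stay as the last step left them, time stands still between calls to the robot, and variables do not carry over. Pictures are saved under pics/ and viewed, at most 10 in all, crops included, and the job is handed in when it is done.

Besides the shell and the picture viewer there is one more tool, called after ">>>" as name(argument=value, ...) on one line, values as JSON. move_arm: Moves the arm, as the interface text tells. Its arguments: {"type":"object","properties":{"steps":{"type":"string"},"squeeze":{"type":"number"}},"required":["steps"]}

```bash
mkdir -p pics; cat > h.py <<'E'
import numpy as np, cv2
from scipy.spatial.transform import Rotation as R
from station import arm, optics
def tool(): 
    s=arm.read_state(); return np.array(s['eef_pos']), R.from_euler('xyz',s['orientation'],degrees=True), s
E
python3 - <<'E'
from h import *
p,r,s=tool(); print(s['eef_pos'],s['orientation'],s['time_s'],s['ft_force'])
print(r.as_matrix().round(3))
for c in ['scene','top']:
    im,d=optics.camera(c); cv2.imwrite(f'pics/{c}0.png',im); i=optics.camera_info(c); print(c,i)
    for l in ['tester','platen_top','button_top','mark','fin_top','mandrel','pot','bench_block']:
        print(l,[(np.round(q['at'],3).tolist(),round(q['confidence'],2)) for q in optics.pinpoint(c,l)[:2]])
print(arm.read_state()['time_s'])
E
```

```text
[0.14954242 0.60618257 0.23791939] [-1.79894397e+02  8.00011720e-03  1.66151513e+02] 0.0 [ 0.06654201 -0.45422449  0.31948928]
[[-0.971  0.239 -0.   ]
 [ 0.239  0.971 -0.002]
 [-0.    -0.002 -1.   ]]
scene {'vfov': 44.12663927787905, 'cx': 316.469987282348, 'cy': 231.86736702656086, 'eye': array([ 1.0839857 , -0.66127049,  0.64434106]), 'orientation': array([57.04189514,  0.81380215, 38.02048923])}
tester [([0.508, -0.03, -0.001], 0.92)]
platen_top [([0.509, -0.031, 0.119], 0.7)]
button_top [([0.513, -0.034, 0.139], 0.7)]
mark [([0.506, -0.025, 0.113], 0.94)]
fin_top [([0.497, 0.152, 0.099], 0.57)]
mandrel [([0.382, -0.167, 0.001], 0.69)]
pot [([0.657, 0.047, 0.0], 0.96)]
bench_block [([0.687, -0.096, 0.002], 0.81), ([0.508, -0.027, 0.112], 0.32)]
top {'vfov': 52.35436432304036, 'cx': 322.0435869231085, 'cy': 237.05254147859446, 'eye': array([ 0.45416436, -0.01497223,  0.87103037]), 'orientation': array([  8.65248404,   0.12441635, -90.15614741])}
tester [([0.506, -0.031, -0.003], 0.92)]
platen_top [([0.512, -0.029, 0.118], 0.83), ([0.383, -0.166, -0.002], 0.35)]
button_top [([0.51, -0.027, 0.135], 0.85)]
mark [([0.512, -0.028, 0.109], 0.93)]
fin_top [([0.497, 0.151, 0.103], 0.72), ([0.66, 0.05, -0.001], 0.47)]
mandrel [([0.509, -0.028, 0.135], 0.72), ([0.382, -0.163, 0.003], 0.67)]
pot [([0.663, 0.048, -0.001], 0.61)]
bench_block [([0.688, -0.093, -0.002], 0.86)]
0.9
```

View pics/top0.png

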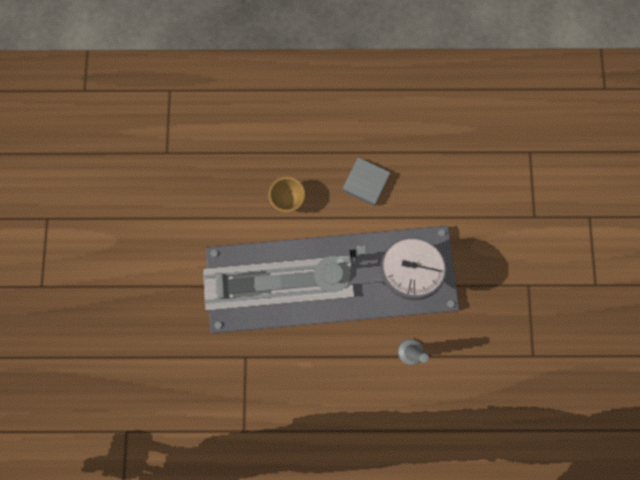

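View pics/scene0.png

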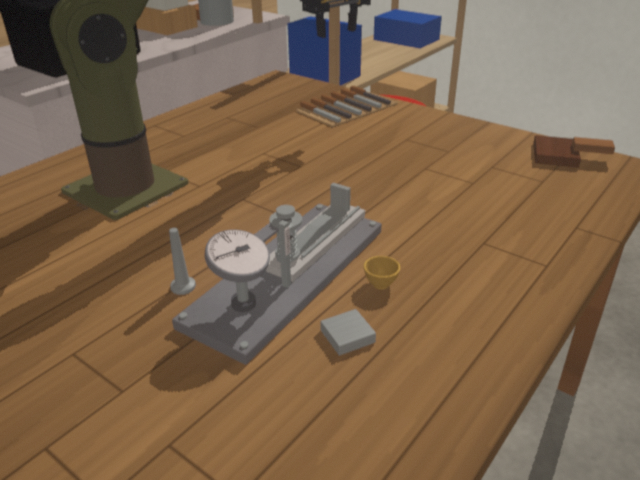

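The top view shows the tester with its corners near (207,248), (446,228), (458,311) and (212,333). The button is at (333,271), the fin at (219,287) and the dial at (413,267). The bystanders (bowl, block, ring stick) are clear of the path. Next I'll refine the yaw from the base's edges.

```bash
cat >> h.py <<'E'
def onplane(c,u,v,z):
    i=optics.camera_info(c); f=240/np.tan(np.radians(i['vfov'])/2)
    d=R.from_euler('xyz',i['orientation'],degrees=True).apply([(u-i['cx'])/f,-(v-i['cy'])/f,-1.])
    e=np.array(i['eye']); return e+d*(z-e[2])/d[2]
E
python3 - <<'E'
from h import *
P=[onplane('top',*q,0.022) for q in [(207,248),(446,228),(458,311),(212,333)]]
for p in P: print(p.round(4))
print('c',np.mean(P,0).round(4))
for a,b in [(1,0),(2,3)]:
    e=P[a if 0 else b]-P[a]; print(np.degrees(np.arctan2(-e[0],e[1])),np.linalg.norm(e))
print('btn',onplane('top',333,271,.138).round(4),onplane('scene',286,212,.138).round(4))
E
```

```text
[0.5646 0.1883 0.022 ]
[ 0.5988 -0.2321  0.022 ]
[ 0.4541 -0.2468  0.022 ]
[0.4181 0.175  0.022 ]
c [ 0.5089 -0.0289  0.022 ]
4.661691926882249 0.4218034168929966
4.881288853888528 0.4232929088429518
btn [ 0.5141 -0.03    0.138 ] [ 0.5194 -0.0329  0.138 ]
```

>>> move_arm(steps="0 0 0 -0.014 -0.0145 0 0; 0 0 0 -0.04 -0.042 0 0; 0 0 0 -0.067 -0.071 0 0; 0 0 0 -0.094 -0.1 0 0; 0 0 0 -0.122 -0.129 0 0")

```text
time_s: 1.32
eef_pos: [0.2376, 0.451, 0.2388]
orientation: [180.0, 0.0, 166.2]
ft_force: [1.3, 0.1, -0.1]
opening: 1.001
grip_force: 0.0
```

>>> move_arm(steps="0 0 0 -0.027 -0.029 0 0; 0 0 0 -0.054 -0.058 0 0; 0 0 0 -0.081 -0.087 0 0; 0 0 0 -0.108 -0.115 0 0; 0 0 0 -0.135 -0.143 0 0")

```text
time_s: 1.73
eef_pos: [0.3347, 0.2796, 0.239]
orientation: [180.0, 0.0, 166.2]
ft_force: [0.2, -0.2, -0.2]
opening: 0.996
grip_force: 0.0
```

>>> move_arm(steps="0 0 0 -0.027 -0.029 0 0; 0 0 0 -0.054 -0.058 0 0; 0 0 0 -0.081 -0.087 0 0; 0 0 0 -0.108 -0.115 0 0; 0 0 0 -0.122 -0.129 0 0")

```text
time_s: 2.15
eef_pos: [0.4235, 0.1219, 0.2388]
orientation: [-179.9, 0.1, 165.8]
ft_force: [0.2, 0.1, -0.1]
opening: 0.999
grip_force: 0.0
```

>>> move_arm(steps="0 0 -0.08 0 0 0 1; 0 0 -0.16 0 0 0 1; 0 0 -0.24 0 0 0 1; 0 0 -0.321 0 0 0 1; 0 0 -0.321 0 0 0 1")

```text
time_s: 2.57
eef_pos: [0.4218, 0.1267, 0.2388]
orientation: [180.0, 0.0, -175.4]
ft_force: [-1.0, 0.5, -1.0]
opening: 0.647
grip_force: 0.0
```

```bash
cat > go.py <<'E'
import sys
from h import *
# tool-frame shift to a world target
p,r,s=tool(); t=np.array(eval(sys.argv[1]))
print(p.round(4),np.round(s['orientation'],2),'t',s['time_s'],'F',np.round(s['ft_force'],2),'q',np.round(s['qpos'],0))
print('shift',r.inv().apply(t-p).round(4))
E
python3 go.py '[0.510,-0.029,0.17]'
python3 - <<'E'
from h import *
im,d=optics.camera('wrist'); cv2.imwrite('pics/w1.png',im)
for l in ['platen_top','button_top','fin_top','tester']:
    print(l,[(np.round(q['at'],3).tolist(),round(q['confidence'],2)) for q in optics.pinpoint('wrist',l)[:2]])
E
```

```text
[0.4218 0.1267 0.2388] [ 1.7997e+02  2.0000e-02 -1.7537e+02] t 2.5667 F [-0.95  0.52 -1.05] q [ -8.  27. -21. 120.  16.  36.  54.]
shift [-0.0753 -0.1623  0.0688]
platen_top []
button_top []
fin_top [([0.498, 0.146, 0.1], 0.69)]
tester [([0.512, -0.032, -0.001], 0.62)]
```

View pics/w1.png

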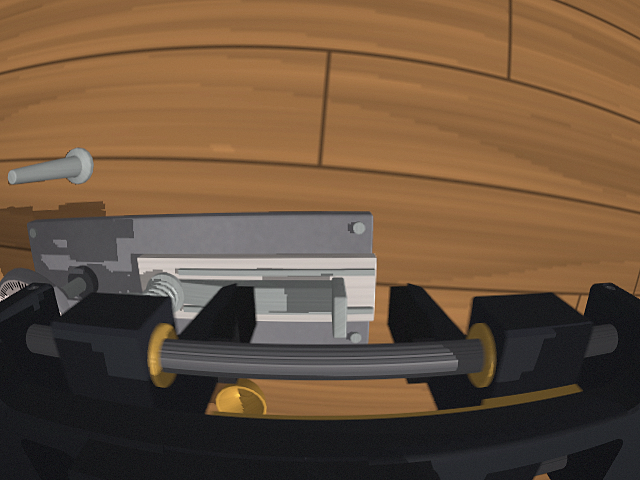

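The wrist picture shows the tester edges parallel to the finger line, so the yaw is right. The fin is at (339,305) and the button at the left around (165,290). I'll go above the button.

>>> move_arm(steps="0 0 0 -0.016 -0.035 0 1; 0 0 0 -0.032 -0.07 0 1; 0 0 0 -0.048 -0.105 0 1; 0 0 0 -0.064 -0.14 0 1; 0 0 0 -0.0755 -0.1625 0 1", squeeze=10)

```text
time_s: 3.23
eef_pos: [0.511, -0.0335, 0.2386]
orientation: [-179.9, 0.0, -175.7]
ft_force: [0.3, 0.6, -0.2]
opening: 0.045
grip_force: 0.0
```

>>> move_arm(steps="0 0 0 0 0 0.035 1; 0 0 0 0 0 0.06 1; 0 0 0 0 0 0.075 1; 0 0 0 0 0 0.08 1; 0 0 0 0 0 0.08 1")

```text
time_s: 3.65
eef_pos: [0.509, -0.0291, 0.1577]
orientation: [180.0, -0.1, -175.5]
ft_force: [0.1, -0.3, 1.0]
opening: 0.006
grip_force: 0.0
```

```bash
python3 go.py '[0.510,-0.029,0.14]'
python3 - <<'E'
from h import *
a,d=optics.camera('wrist'); b,_=optics.camera('scene'); 
c=cv2.resize(b[150:330,160:400],None,fx=2.6,fy=2.6)
cv2.imwrite('pics/w2.png',cv2.resize(np.hstack([a,cv2.resize(c,(640,480))]),(800,300)))
for n in ['wrist','scene']:
  for l in ['button_top','platen_top']:
    print(n,l,[(np.round(q['at'],3).tolist(),round(q['confidence'],2)) for q in optics.pinpoint(n,l)[:2]])
E
```

```text
[ 0.509  -0.0291  0.1577] [ 1.8000e+02 -1.5000e-01 -1.7546e+02] t 3.65 F [ 0.07 -0.32  1.03] q [  9.  39. -18. 114.  22.  31.  71.]
shift [-0.0011  0.      0.0177]
wrist button_top [([0.512, -0.03, 0.138], 0.8)]
wrist platen_top [([0.506, -0.026, 0.116], 0.65), ([0.51, -0.028, 0.139], 0.34)]
scene button_top [([0.511, -0.033, 0.137], 0.61)]
scene platen_top [([0.512, -0.027, 0.122], 0.68)]
```

View pics/w2.png

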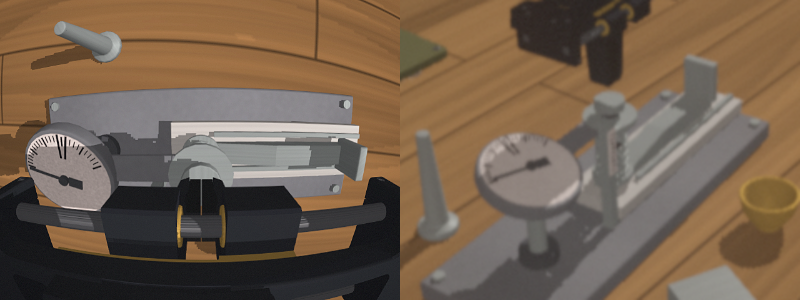

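The wrist camera sees the dial with its needle at zero (left half, needle tip near (36,172)), and the shut fingers are right above the button. I'll descend and feel for contact.

>>> move_arm(steps="0 0 0 -0.001 0 0.005 1; 0 0 0 -0.001 0 0.011 1; 0 0 0 -0.001 0 0.015 1; 0 0 0 -0.001 0 0.017 1; 0 0 0 -0.001 0 0.017 1")

```text
time_s: 4.37
eef_pos: [0.5102, -0.0292, 0.141]
orientation: [180.0, -0.1, -175.5]
ft_force: [0.2, 0.6, 0.1]
opening: 0.003
grip_force: 0.0
```

>>> move_arm(steps="0 0 0 0 0 0.001 1; 0 0 0 0 0 0.002 1; 0 0 0 0 0 0.002 1")

```text
time_s: 4.62
eef_pos: [0.5107, -0.0291, 0.1396]
orientation: [180.0, -0.0, -175.5]
ft_force: [0.3, -0.2, -0.2]
opening: 0.002
grip_force: 0.0
```

>>> move_arm(steps="0 0 0 0 0 0.0005 1; 0 0 0 0 0 0.001 1; 0 0 0 0 0 0.001 1")

```text
time_s: 4.87
eef_pos: [0.5108, -0.0291, 0.1387]
orientation: [180.0, 0.0, -175.5]
ft_force: [0.0, 0.9, 1.2]
opening: 0.005
grip_force: 0.3
```

>>> move_arm(steps="0 0 0 0 0 0.0005 1; 0 0 0 0 0 0.001 1; 0 0 0 0 0 0.001 1")

```text
time_s: 5.12
eef_pos: [0.5109, -0.0291, 0.1379]
orientation: [180.0, 0.0, -175.5]
ft_force: [-0.2, 0.1, 4.1]
opening: 0.004
grip_force: 1.8
```

>>> move_arm(steps="0 0 0 0 0 0.001 1; 0 0 0 0 0 0.002 1; 0 0 0 0 0 0.002 1")

```text
time_s: 5.37
eef_pos: [0.511, -0.029, 0.1361]
orientation: [180.0, 0.0, -175.5]
ft_force: [-0.7, 0.5, 7.5]
opening: 0.004
grip_force: 3.7
```

>>> move_arm(steps="0 0 0 0 0 0.001 1; 0 0 0 0 0 0.002 1; 0 0 0 0 0 0.002 1; 0 0 0 0 0 0.002 1; 0 0 0 0 0 0.002 1")

```text
time_s: 5.78
eef_pos: [0.5111, -0.029, 0.1344]
orientation: [-180.0, 0.1, -175.5]
ft_force: [-1.7, -0.8, 9.3]
opening: 0.007
grip_force: 4.3
```

```bash
python3 go.py '[0.510,-0.029,0.13]'
python3 - <<'E'
from h import *
a,d=optics.camera('wrist'); cv2.imwrite('pics/w3full.png',a)
c=cv2.resize(a[170:340,30:210],None,fx=3,fy=3,interpolation=cv2.INTER_CUBIC)
b,_=optics.camera('scene'); e=cv2.resize(b[170:290,190:310],(510,510))[:, 230:]
cv2.imwrite('pics/w3.png',np.hstack([c,cv2.resize(b[195:295,255:315],(258,510))[:c.shape[0]]]))
E
```

```text
[ 0.5111 -0.029   0.1344] [-1.8000e+02  7.0000e-02 -1.7545e+02] t 5.7833 F [-1.68 -0.76  9.31] q [  8.  41. -16. 114.  23.  27.  69.]
shift [0.0011 0.0001 0.0044]
```

View pics/w3.png

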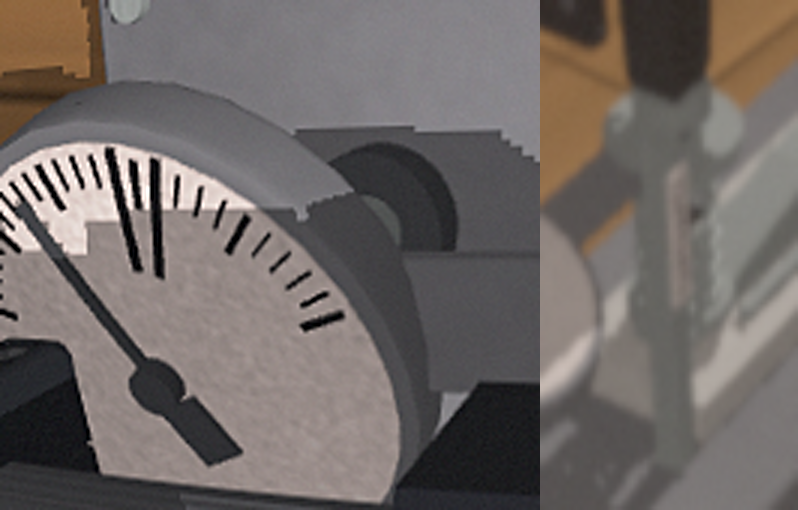

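The needle stands near 8.3 N (tip at (22,205), just below the ninth tick). From the contact height of 138.9 mm and the force slope, the preload is about 6.7 N, so the wedge needs about 20 mm more. I'll let the platen up and go to the fin.

>>> move_arm(steps="0 0 0 0 0 -0.006 1; 0 0 0 0 0 -0.02 1; 0 0 0 0 0 -0.04 1; 0 0 0 0 0 -0.062 1; 0 0 0 0 0 -0.07 1")

```text
time_s: 6.3
eef_pos: [0.5118, -0.0291, 0.2058]
orientation: [-180.0, 0.2, -175.5]
ft_force: [-0.4, -0.2, 1.2]
opening: 0.006
grip_force: 0.0
```

>>> move_arm(steps="0 0 0 0 0.035 0 0; 0 0 0 0 0.075 0 0; 0 0 0 0 0.115 0 0; 0 0 0 0 0.15 0 0; 0 0 0 0 0.178 0 0")

```text
time_s: 6.72
eef_pos: [0.4958, 0.1516, 0.2033]
orientation: [179.9, -0.0, -175.3]
ft_force: [0.6, -0.2, -0.3]
opening: 0.357
grip_force: 0.0
```

>>> move_arm(steps="0 0 0 0 0 0 0; 0 0 0 0 0 0 0; 0 0 0 0 0 0 0; 0 0 0 0 0 0 0; 0 0 0 0 0 0 0")

```text
time_s: 7.13
eef_pos: [0.4968, 0.1464, 0.2035]
orientation: [-179.9, -0.0, -175.6]
ft_force: [-0.2, 0.1, 0.9]
opening: 0.739
grip_force: 0.0
```

```bash
python3 - <<'E'
from h import *
a,d=optics.camera('wrist'); cv2.imwrite('pics/w4.png',a); optics.camera('top');optics.camera('scene')
for n in ['wrist','top','scene']:
    print(n,[(np.round(q['at'],3).tolist(),round(q['confidence'],2)) for q in optics.pinpoint(n,'fin_top')[:2]])
E
python3 go.py '[0.496,0.1485,0.075]'
```

```text
wrist [([0.386, -0.163, 0.004], 0.56)]
top []
scene [([0.498, 0.144, 0.098], 0.65)]
[0.4967 0.1479 0.2037] [ 180.     0.  -175.5] t 7.4333 F [ 0.38  0.02 -0.42] q [-10.  35. -19. 110.  17.  38.  55.]
shift [0.0007 0.0007 0.1287]
```

View pics/w4.png

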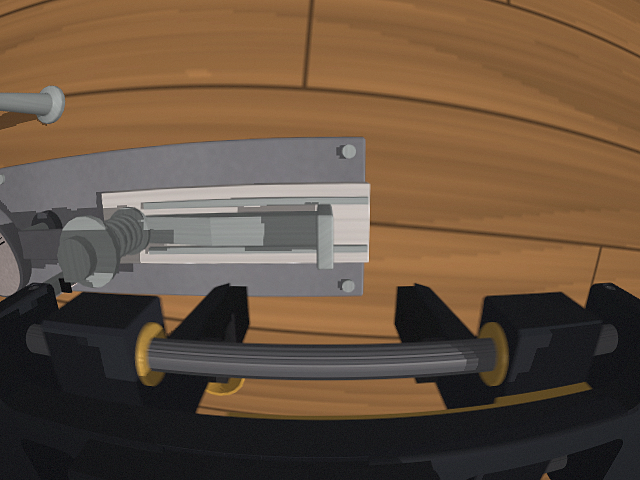

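The fin (325,240) lies centrally between the open fingers. I'll descend, grip it, and slide it 20 mm.

>>> move_arm(steps="0 0 0 0 0 0.03 0; 0 0 0 0 0 0.065 0; 0 0 0 0 0 0.1 0; 0 0 0 0 0 0.12 0; 0 0 0 0 0 0.127 0")

```text
time_s: 7.85
eef_pos: [0.4949, 0.1477, 0.0739]
orientation: [-179.9, -0.3, -175.4]
ft_force: [0.7, -0.1, -0.1]
opening: 1.002
grip_force: 0.0
```

>>> move_arm(steps="0 0 0 0 0 0 0.95; 0 0 0 0 0 0 0.95; 0 0 0 0 0 0 0.95; 0 0 0 0 0 0 0.95; 0 0 0 0 0 0 0.95", squeeze=15)

```text
time_s: 8.27
eef_pos: [0.4974, 0.1485, 0.0779]
orientation: [180.0, 0.1, -175.5]
ft_force: [-0.2, 0.0, 0.1]
opening: 0.642
grip_force: 0.0
```

>>> move_arm(steps="0 0 0 0 0 0 0.95; 0 0 0 0 0 0 0.95; 0 0 0 0 0 0 0.95; 0 0 0 0 0 0 0.95; 0 0 0 0 0 0 0.95")

```text
time_s: 8.68
eef_pos: [0.4966, 0.1483, 0.0767]
orientation: [180.0, -0.0, -175.5]
ft_force: [0.7, 1.3, 0.5]
opening: 0.269
grip_force: 0.0
```

```bash
python3 go.py '[0.496,0.1485,0.075]'
```

```text
[0.4966 0.1483 0.0767] [ 180.     -0.   -175.46] t 8.6833 F [0.73 1.34 0.46] q [-15.  47. -11. 115.  24.  20.  49.]
shift [0.0006 0.0003 0.0017]
```

>>> move_arm(steps="0 0 0 0 0 0 0.95; 0 0 0 0 0 0 0.95; 0 0 0 0 0 0 0.95; 0 0 0 0 0 0 0.95; 0 0 0 0 0 0 0.95")

```text
time_s: 9.1
eef_pos: [0.4966, 0.1483, 0.0767]
orientation: [180.0, -0.0, -175.4]
ft_force: [0.4, 0.0, -0.2]
opening: 0.136
grip_force: 15.0
```

>>> move_arm(steps="0 0 0 0 -0.003 0 0.95; 0 0 0 0 -0.007 0 0.95; 0 0 0 0 -0.011 0 0.95; 0 0 0 0 -0.015 0 0.95; 0 0 0 0 -0.018 0 0.95")

```text
time_s: 9.52
eef_pos: [0.4979, 0.1342, 0.0767]
orientation: [179.7, 0.1, -175.3]
ft_force: [-2.1, 7.7, -2.5]
opening: 0.132
grip_force: 15.0
```

>>> move_arm(steps="0 0 0 0 -0.002 0 0.95; 0 0 0 0 -0.002 0 0.95; 0 0 0 0 -0.002 0 0.95; 0 0 0 0 -0.002 0 0.95; 0 0 0 0 -0.002 0 0.95")

```text
time_s: 9.93
eef_pos: [0.4981, 0.1315, 0.0766]
orientation: [179.7, 0.1, -175.3]
ft_force: [-1.5, 6.7, -2.1]
opening: 0.135
grip_force: 15.0
```

```bash
python3 go.py '[0.496,0.1485,0.075]'
```

```text
[0.4981 0.1315 0.0766] [ 1.7974e+02  5.0000e-02 -1.7530e+02] t 9.9333 F [-1.47  6.72 -2.07] q [-13.  47. -11. 116.  25.  19.  51.]
shift [0.0007 0.0171 0.0017]
```

>>> move_arm(steps="0 0 0 0 -0.002 0 0.95; 0 0 0 0 -0.003 0 0.95; 0 0 0 0 -0.003 0 0.95; 0 0 0 0 -0.003 0 0.95")

```text
time_s: 10.27
eef_pos: [0.4983, 0.1288, 0.0767]
orientation: [179.7, 0.1, -175.3]
ft_force: [-2.1, 6.5, -2.4]
opening: 0.138
grip_force: 15.0
```

>>> move_arm(steps="0 0 0 0 0 0 0.4; 0 0 0 0 0 0 0.4; 0 0 0 0 0 0 0.4; 0 0 0 0 0 0 0.4; 0 0 0 0 0 0 0.4")

```text
time_s: 10.68
eef_pos: [0.4986, 0.1247, 0.0767]
orientation: [-180.0, 0.0, -175.5]
ft_force: [-0.1, 0.2, -0.0]
opening: 0.488
grip_force: 0.0
```

>>> move_arm(steps="0 0 0 0 0 -0.02 0.4; 0 0 0 0 0 -0.055 0.4; 0 0 0 0 0 -0.09 0.4; 0 0 0 0 0 -0.115 0.4; 0 0 0 0 0 -0.12 0.4")

```text
time_s: 11.1
eef_pos: [0.5006, 0.1259, 0.2007]
orientation: [179.9, 0.4, -175.5]
ft_force: [0.4, 0.1, 0.7]
opening: 0.602
grip_force: 0.0
```

>>> move_arm(steps="0 0 0 0 -0.03 0 1; 0 0 0 0 -0.065 0 1; 0 0 0 0 -0.1 0 1; 0 0 0 0 -0.135 0 1; 0 0 0 0 -0.155 0 1", squeeze=10)

```text
time_s: 11.52
eef_pos: [0.5099, -0.0344, 0.1958]
orientation: [-179.8, -0.1, -175.7]
ft_force: [0.2, -0.3, 0.1]
opening: 0.243
grip_force: 0.0
```

```bash
python3 go.py '[0.511,-0.029,0.145]'
```

```text
[ 0.5099 -0.0344  0.1958] [-1.7984e+02 -1.3000e-01 -1.7575e+02] t 11.5167 F [ 0.16 -0.28  0.1 ] q [ 12.  36. -21. 111.  20.  37.  72.]
shift [-0.0016  0.0054  0.0508]
```

>>> move_arm(steps="0 0 0 0 0 0.015 1; 0 0 0 0 0 0.03 1; 0 0 0 0 0 0.04 1; 0 0 0 0 0 0.047 1; 0 0 0 0 0 0.05 1")

```text
time_s: 11.93
eef_pos: [0.5099, -0.0289, 0.1454]
orientation: [180.0, -0.1, -175.4]
ft_force: [0.4, -0.5, 0.6]
opening: 0.006
grip_force: 0.0
```

>>> move_arm(steps="0 0 0 0 0 0 1; 0 0 0 0 0 0 1; 0 0 0 0 0 0 1")

```text
time_s: 12.18
eef_pos: [0.5111, -0.0289, 0.1472]
orientation: [180.0, 0.1, -175.4]
ft_force: [-0.2, -0.5, -0.3]
opening: 0.006
grip_force: 0.0
```

```bash
python3 go.py '[0.511,-0.029,0.139]'
```

```text
[ 0.5111 -0.0289  0.1472] [ 1.8000e+02  6.0000e-02 -1.7544e+02] t 12.1833 F [-0.24 -0.46 -0.26] q [  9.  40. -18. 114.  24.  30.  69.]
shift [ 0.0001 -0.0001  0.0082]
```

>>> move_arm(steps="0 0 0 0 0 0.002 1; 0 0 0 0 0 0.004 1; 0 0 0 0 0 0.0045 1; 0 0 0 0 0 0.0045 1; 0 0 0 0 0 0.0045 1")

```text
time_s: 12.6
eef_pos: [0.511, -0.0291, 0.1424]
orientation: [180.0, 0.0, -175.5]
ft_force: [-0.0, 0.6, 1.1]
opening: 0.011
grip_force: 0.8
```

>>> move_arm(steps="0 0 0 0 0 0.0005 1; 0 0 0 0 0 0.001 1; 0 0 0 0 0 0.001 1; 0 0 0 0 0 0.001 1")

```text
time_s: 12.93
eef_pos: [0.511, -0.0291, 0.1415]
orientation: [180.0, 0.0, -175.5]
ft_force: [-0.1, 0.7, 5.0]
opening: 0.003
grip_force: 2.5
```

>>> move_arm(steps="0 0 0 0 0 0.0015 1; 0 0 0 0 0 0.003 1; 0 0 0 0 0 0.004 1; 0 0 0 0 0 0.004 1; 0 0 0 0 0 0.004 1")

```text
time_s: 13.35
eef_pos: [0.5112, -0.029, 0.1378]
orientation: [180.0, 0.1, -175.5]
ft_force: [0.2, 1.0, 9.1]
opening: 0.01
grip_force: 4.4
```

>>> move_arm(steps="0 0 0 0 0 0.0015 1; 0 0 0 0 0 0.003 1; 0 0 0 0 0 0.005 1; 0 0 0 0 0 0.005 1; 0 0 0 0 0 0.005 1")

```text
time_s: 13.77
eef_pos: [0.5113, -0.0289, 0.133]
orientation: [-180.0, 0.1, -175.5]
ft_force: [-0.9, 0.8, 12.1]
opening: 0.009
grip_force: 6.0
```

>>> move_arm(steps="0 0 0 0 0 0.001 1; 0 0 0 0 0 0.002 1; 0 0 0 0 0 0.003 1; 0 0 0 0 0 0.003 1; 0 0 0 0 0 0.003 1")

```text
time_s: 14.18
eef_pos: [0.5113, -0.0289, 0.1303]
orientation: [-180.0, 0.1, -175.5]
ft_force: [-1.3, 0.6, 13.6]
opening: 0.001
grip_force: 6.9
```

```bash
python3 go.py '[0.511,-0.029,0.1288]'
cat > dial.py <<'E'
import sys
from h import *
a,d=optics.camera('wrist')
cv2.imwrite(sys.argv[1],cv2.resize(a[150:340,10:230],None,fx=3,fy=3,interpolation=cv2.INTER_CUBIC)[:570])
F=[]
for _ in range(3):
    b,_=optics.camera('scene'); F.append(arm.read_state()['ft_force'][2])
print(np.round(F,2)); cv2.imwrite('pics/sc_last.png',b)
for l in ['platen_top','mark','button_top']:
    print(l,[(np.round(q['at'],4).tolist(),round(q['confidence'],2)) for q in optics.pinpoint('scene',l)[:1]])
E
python3 dial.py pics/d1.png
```

```text
[ 0.5113 -0.0289  0.1303] [-1.7999e+02  1.1000e-01 -1.7545e+02] t 14.1833 F [-1.33  0.64 13.6 ] q [  8.  42. -17. 115.  25.  27.  68.]
shift [ 0.0004 -0.0001  0.0015]
[14.56 13.63 14.49]
platen_top [([0.512, -0.0303, 0.1145], 0.66)]
mark [([0.5084, -0.0261, 0.1142], 0.65)]
button_top [([0.5107, -0.0319, 0.1312], 0.69)]
```

View pics/d1.png

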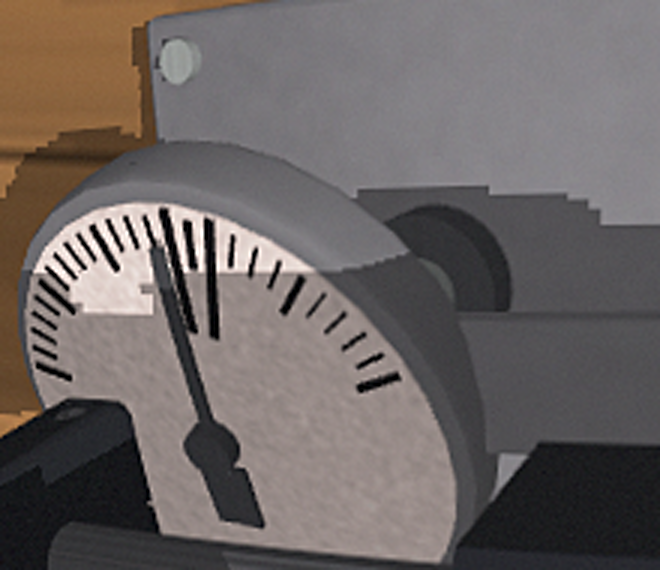

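The needle stands at about 13.6 N (tip at (160,245), just short of the 14 tick) with the platen about 1.2 mm above the mark. So the force at the mark is about 14.6 N and the wedge is good. I'll press 2 mm further and hold.

>>> move_arm(steps="0 0 0 0 0 0.001 1; 0 0 0 0 0 0.0018 1; 0 0 0 0 0 0.0021 1; 0 0 0 0 0 0.0021 1; 0 0 0 0 0 0.0021 1")

```text
time_s: 14.95
eef_pos: [0.5114, -0.0289, 0.1283]
orientation: [-180.0, 0.1, -175.5]
ft_force: [-2.3, 0.7, 14.6]
opening: 0.006
grip_force: 7.5
```

>>> move_arm(steps="0 0 0 0 0 0 1; 0 0 0 0 0 0 1; 0 0 0 0 0 0 1; 0 0 0 0 0 0 1; 0 0 0 0 0 0 1")

```text
time_s: 15.37
eef_pos: [0.5114, -0.0289, 0.1284]
orientation: [-180.0, 0.1, -175.5]
ft_force: [-1.9, 0.7, 14.8]
opening: 0.006
grip_force: 7.5
```

```bash
python3 go.py '[0.511,-0.029,0.1285]';python3 dial.py pics/d2.png
```

```text
[ 0.5114 -0.0289  0.1284] [-1.7999e+02  1.2000e-01 -1.7545e+02] t 15.3667 F [-1.9   0.73 14.76] q [  8.  42. -16. 115.  25.  27.  68.]
shift [ 0.0004 -0.0001 -0.0001]
[15.04 14.53 14.46]
platen_top [([0.5103, -0.028, 0.1133], 0.91)]
mark [([0.5093, -0.0241, 0.1134], 0.57)]
button_top [([0.3847, -0.1699, 0.0015], 0.58)]
```

View pics/d2.png

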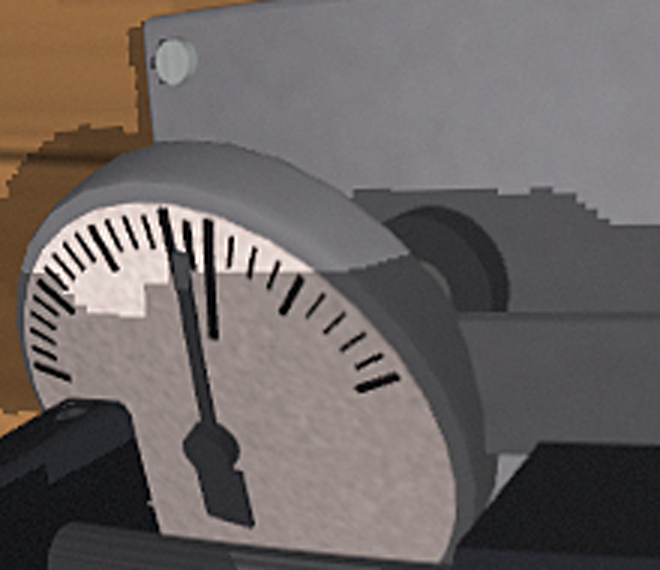

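The needle tip, at (180,250), stands between the long ticks at about 14.5 N. The platen is at 113.6 mm, within the band. I'll hold, go a touch lower and hold again, then let it up and retreat.

>>> move_arm(steps="0 0 0 0 0 0 1; 0 0 0 0 0 0 1; 0 0 0 0 0 0 1; 0 0 0 0 0 0 1; 0 0 0 0 0 0 1")

```text
time_s: 16.13
eef_pos: [0.5114, -0.0289, 0.1284]
orientation: [-180.0, 0.1, -175.4]
ft_force: [-1.0, -0.3, 15.4]
opening: 0.005
grip_force: 7.5
```

>>> move_arm(steps="0 0 0 0 0 0.0004 1; 0 0 0 0 0 0.0004 1; 0 0 0 0 0 0.0004 1; 0 0 0 0 0 0.0004 1; 0 0 0 0 0 0.0004 1")

```text
time_s: 16.55
eef_pos: [0.5114, -0.0289, 0.128]
orientation: [-180.0, 0.1, -175.4]
ft_force: [-1.9, 0.8, 15.0]
opening: 0.002
grip_force: 7.6
```

>>> move_arm(steps="0 0 0 0 0 0 1; 0 0 0 0 0 0 1; 0 0 0 0 0 0 1; 0 0 0 0 0 0 1; 0 0 0 0 0 0 1")

```text
time_s: 16.97
eef_pos: [0.5114, -0.0289, 0.128]
orientation: [-180.0, 0.1, -175.5]
ft_force: [-1.9, 0.5, 15.8]
opening: 0.003
grip_force: 7.6
```

>>> move_arm(steps="0 0 0 0 0 -0.005 1; 0 0 0 0 0 -0.018 1; 0 0 0 0 0 -0.038 1; 0 0 0 0 0 -0.06 1; 0 0 0 0 0 -0.075 1")

```text
time_s: 17.38
eef_pos: [0.5105, -0.0293, 0.2028]
orientation: [180.0, -0.0, -175.5]
ft_force: [0.3, -0.3, -0.1]
opening: 0.001
grip_force: 0.0
```

>>> move_arm(steps="0 0 0 0 0 -0.01 1; 0 0 0 0 0 -0.01 1; 0 0 0 0 0 -0.01 1; 0 0 0 0 0 -0.01 1; 0 0 0 0 0 -0.01 1")

```text
time_s: 17.8
eef_pos: [0.51, -0.0293, 0.2107]
orientation: [180.0, -0.1, -175.5]
ft_force: [1.0, 0.3, -0.2]
opening: 0.008
grip_force: 0.0
```

```bash
python3 - <<'E'
from h import *
optics.camera('scene')
for l in ['platen_top','fin_top','mandrel','pot','bench_block']:
    print(l,[(np.round(q['at'],3).tolist(),round(q['confidence'],2)) for q in optics.pinpoint('scene',l)[:1]])
a,_=optics.camera('wrist'); cv2.imwrite('pics/end.png',a)
E
```

```text
platen_top [([0.509, -0.029, 0.122], 0.77)]
fin_top [([0.498, 0.129, 0.1], 0.9)]
mandrel [([0.385, -0.168, 0.002], 0.94)]
pot [([0.658, 0.048, -0.002], 0.8)]
bench_block [([0.686, -0.096, 0.004], 0.77)]
```

View pics/end.png

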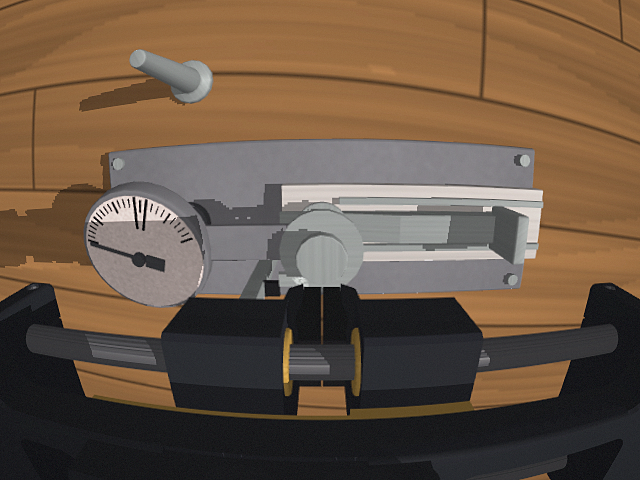

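The needle is back at zero (tip near (92,243)), the platen is up, the fin is about 20 mm in, the bystanders haven't moved and the tool is clear. I'm handing in.

```bash
python3 -c "
from station import arm
print(arm.job_done())"
```

```text
the job is handed in; nothing more can be done
None
```

I handed the job in, no verdict shown: with the wedge pushed in about 20 mm, I held the platen about 0.4–0.8 mm below the mark (estimated) with the needle between the long ticks (about 14.5 N, then slightly higher) for about 2 s, then let it up; needle back at zero, ring stick, bowl and block unmoved.

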